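# Load a drive chassis and lock its keeper bar with a linchpin

### The arm

A 6-joint arm with a two-finger parallel gripper is mounted at the origin on the work surface. World frame = base frame: x ahead of the robot, y to its left, z up, the work surface at z = 0. Lengths are in m, angles in rad, forces in N, time in s.
With the tool pointing down it reaches from about 0.275 to 1 m from the base axis. Payload 8.4 kg.
Tool frame: the origin (TCP) lies on the mounting face of the last link; the fingertips stand 173 mm ahead of it and the grasp point (between the pads) lies 155 mm ahead of it; z points along the fingers, y is the line along which they close (so a half turn about z gives the same grasp; the last joint's range is limited). The gripper opens to 85 mm and grips with 20 to 120 N. Pads are 22 mm wide; open, the fingers measure 114 mm over their backs; the gripper's body (76 mm by 85 mm) begins 54 mm behind the grasp point. The pads swing forward as they close: fully open they stand 13 mm farther back than shut.
Start: joints at [-1.135, 0.353, 1.633, -0, 1.155, -0.002], TCP at [0.265, -0.566, 0.405] pointing down, gripper open.
Joint ranges: [-2.63, 2.63], [-0.92, 2.1], [0.06, 2.66], [-1.3, 4.44], [0, 2.69], [-3.02, 3.02]. Speed limits (rad/s): [2.22, 2.22, 2.79, 3.14, 3.14, 3.14].

### API

Orientations are given as a 3x3 rotation matrix whose columns are the frame's x, y, z axes.
In Python, from rig import manip gives the robot as it stands. Calls block until the motion is done:
- manip.movep(position, orientation): joint-space move of the TCP to a pose.
- manip.move_linear(position, ori=None, max_speed=0.15): straight line of the TCP; ori=None keeps the orientation; max_speed is the mean speed in m/s.
- manip.goto_joints(angles): joint-space move.
- manip.grip(opening): finger opening in m; the grip force is fixed at half the most; returns when the fingers have stopped.
- manip.dwell(seconds).
- manip.solve_ik(position, orientation): joint angles nearest the present ones, or None.
- manip.read_state(): the state.
- manip.camera(name): name is "side" or "top" or "wrist"; returns a dict with "pixels" (400x640x3 uint8, blue, green, red), "vfov" (degrees; the focal length in pixels is half the picture's height over the tangent of half this angle, whatever the lens; pixels are square), "cx", "cy" (the principal point, pixels), "view" (4x4, takes a point from world to camera coordinates); the wrist camera has in their place "hand_eye" (4x4, takes a point from camera to tool coordinates, whose origin is the TCP and whose axes are the flange's). Camera axes: x right, y down, z forward; pixel columns grow to the right and rows downward; lengths in m; the calibration is good to about 2 mm. A picture is of the moment at which its call begins: read the wrist's pose just before it. There is no depth.
A pose or a line that the arm cannot do raises manip.MotionError and nothing moves.
- manip.close_job(): hands the job in; it is judged then, once.
Trained networks look in the newest picture that a camera, given by its name, has taken for a name from the list of things; names that differ only in an ending like _2 or _b are one class to them, and where a whole thing is asked for, a point or a joint stands for the part that bears it (a point fixed in the world has none). Each returns a list of dicts, best first, with "conf" (0 to 1); they miss things now and then, are a little off and sometimes report something else, mostly with a low value. They report only what shows in the picture. A call takes as long as a camera call. They do not tell look-alikes from the thing itself.
- manip.recognise(camera, query): "uv" ([column, row] in pixels, amid what is visible of it).
- manip.cut_out(camera, query): "mask" (400x640 bool, what is visible of it) and "uv" ([column, row] in pixels, amid what is visible of it).
- manip.pinpoint(camera, query): "uv" ([column, row] in pixels: a listed point, or the origin of a listed thing).
The state is a dict: "time_s": time; "q": joint angles; "joint_vel": joint speeds; "joint_torque": joint torques, N m; "tool_pos": TCP position; "tcp_rot": TCP orientation; "ft_force": force on the tool from outside, world axes, zero at the start; "wrist_torque": the same for the moment, N m; "finger_gap": finger opening in m; "grip_force": force on a finger pad.
Only numpy, scipy, OpenCV 4.12 (cv2) and the standard library are available. Lean on these libraries where they do the work, as an engineer would, in place of code of your own. Each camera call takes 0.05 s, during which the arm holds its last target. There are 200 camera calls.

### The job

Swing the keeper bar out of the way to the left, then slide every plug-in module on the bench fully home into a slot of the drive chassis, one to a slot and any slot, handle outwards and upright. Swing the bar back across their handles, right up to its stop over the lug, push the linchpin right down through the bar's end and the lug, and swing its ring under the lug and over the pin's tip so that it snaps shut. Leave everything else on the bench where it is.

Things in the scene. Friction and masses are not known exactly. Their poses are not given: they have to be found in the camera images.
- chassis: White and black drive chassis, 106 deep, 224 wide, 105 high. Origin on the bench under the middle of its front face; x points into the slots, y left, z up. Three slots in the face, each 64 wide, 19 high (50 to 69 above the bench), 98 deep to a hard stop, no lead-in. Steel cheek arms at y = +126 and -126 (8 thick, 60 to 100 high) reach 60 out of the face, carrying the bar's hinge and the lug.
- slot1 (a point): Centre of the mouth of the left slot, in the front face (chassis y = +72), 59.5 above the bench; axes as the chassis.
- slot2 (a point): Centre of the mouth of the middle slot (chassis y = 0).
- slot3 (a point): Centre of the mouth of the right slot (chassis y = -72).
- lug_hole (a point): Mouth of the vertical through hole, 14.5 in diameter, in the top of the steel lug sticking out to the right of the chassis: 100 above the bench, chassis x = -45, y = -158. Lug 10 thick, 26 wide (chassis x); its free end points to chassis -y, 18 beyond the hole's centre. Free space under it.
- keeper (a joint): Keeper bar, 10 x 12 section, hinged at its left end, 99 to 111 above the bench. Rad: 0 shut, at a stop (along chassis -y, 4 before the handles of modules fully home); 1.57 pointing out to chassis -x; 3.14 pointing left. Stays where left (0.3 N m). Tongue at its end (290 to 332 from the hinge, 8 thick, 14.5 hole at 318) lies over the lug when shut, top 109 above the bench.
- bar_hinge (a point): The keeper bar's upright hinge axis, at the bar's mid height: 105 above the bench, chassis x = -45, y = +160; axes as the chassis.
- pin_grip (a point): Steel linchpin: square head 20 x 20, 34 high, on a round shank 12 thick, 62 long, tip tapered; 150 g. This point is on the axis in the head, 20 above the shoulder; z points from tip to head. It starts upright, loose in the wooden holder's hole, shoulder on the holder's top. Its ring is a bow of 6 wire hinged on the head's two x sides, along the pin's x, 8 above the shoulder.
- ring (a joint): The pin's ring, rad: 0 open, as at the start (standing out to the pin's -y, just above level), 1.75 shut (bow down both sides of the shank, cross-wire, 75 below the hinge, across the tip). Over-centre spring: past 0.55 it snaps shut, before that it springs open; about 2 N at the cross-wire moves it. Bow 62 wide: it closes round the lug only if the pin's y is along chassis y within 0.25 rad.
- ring_bow (a point): Middle of the ring's cross-wire, the part farthest from the ring's hinge.
- holder: Wooden block 44 x 44, 70 high, fixed, with a vertical hole 15 in diameter through its centre, in which the pin stands. Origin: centre of its underside.
- m1_grip (a point): Plug-in module, may be absent: flat slab 134 long (x), 60 wide, 16 thick, last 12 of the front end 52 x 12; 220 g. On its rear end a black handle, 24 long, 14 thick (y), 16 to 61 above the slab's underside. This point: in the handle, 40 above the underside, 12 ahead of the rear end; x points to the front end, 122 ahead, which enters first. Fully home it is at chassis x = -24, z = 90.
- m2_grip (a point): Plug-in module, may be absent: flat slab 134 long (x), 60 wide, 16 thick, last 12 of the front end 52 x 12; 220 g. On its rear end a black handle, 24 long, 14 thick (y), 16 to 61 above the slab's underside. This point: in the handle, 40 above the underside, 12 ahead of the rear end; x points to the front end, 122 ahead, which enters first. Fully home it is at chassis x = -24, z = 90.
- m3_grip (a point): Plug-in module, may be absent: flat slab 134 long (x), 60 wide, 16 thick, last 12 of the front end 52 x 12; 220 g. On its rear end a black handle, 24 long, 14 thick (y), 16 to 61 above the slab's underside. This point: in the handle, 40 above the underside, 12 ahead of the rear end; x points to the front end, 122 ahead, which enters first. Fully home it is at chassis x = -24, z = 90.
- driver: Bystander: screwdriver about 200 long lying in front of the chassis; leave it where it is. Origin: on its axis.
- spool: Bystander: grey spool 60 in diameter, 45 high; leave it where it is. Origin: centre of its underside.
- jar: Bystander: jar 60 in diameter, 85 high; leave it where it is. Origin: centre of its underside.
- heatsink: Bystander: finned aluminium heat sink 80 x 60 x 35; leave it where it is. Origin: centre of its underside.
- meter: Bystander: black hand multimeter 150 x 75 x 35; leave it where it is. Origin: centre of its underside.
- capacitor: Bystander: aluminium can capacitor 50 in diameter, 90 high; leave it where it is. Origin: centre of its underside.
Not all that is in view belongs to the job. Leave any purple or yellow look-alike of the part that bears m2_grip alone.

How it is judged:
On the way, in this order (a step that is already met when the one before it is completed fails the run):
1. all modules fully home in slots (x of m1_grip in the frame of chassis between -0.0295 and -0.015 m and z of m1_grip in the frame of chassis between 0.083 and 0.097 m and y of m1_grip in the frame of chassis between -0.09 and 0.09 m and angle between the x axis of each of m1_grip, m2_grip, m3_grip and the x axis of chassis, either way round below 0.08 rad and x of m2_grip in the frame of chassis between -0.0295 and -0.015 m and z of m2_grip in the frame of chassis between 0.083 and 0.097 m and y of m2_grip in the frame of chassis between -0.09 and 0.09 m and x of m3_grip in the frame of chassis between -0.0295 and -0.015 m and z of m3_grip in the frame of chassis between 0.083 and 0.097 m and y of m3_grip in the frame of chassis between -0.09 and 0.09 m), for 0.2 s.
2. keeper bar shut (value of joint keeper below 0.02 rad), for 0.2 s.
3. linchpin fully through bar and lug (value of joint keeper below 0.02 rad and horizontal distance between pin_grip and lug_hole below 0.006 m and z of pin_grip in the frame of chassis between 0.12 and 0.135 m and angle between pin_grip's own z axis and vertical below 0.12 rad), for 0.2 s.
4. ring snapped over the pin's tip (horizontal distance between pin_grip and lug_hole below 0.006 m and z of pin_grip in the frame of chassis between 0.12 and 0.135 m and angle between pin_grip's own z axis and vertical below 0.12 rad and value of joint ring above 1.6 rad), for 0.2 s.
At the end, for the whole second after the job is handed in: Modules in slots within 5 mm of the stop, straight to 0.08 rad; bar within 0.02 rad of shut; pin upright (0.12 rad) in bar and lug, within 6 mm of the hole's axis, shoulder within 6 mm of the tongue; ring within 0.15 rad of shut; at rest and released (all of step 1 and all of step 4 and value of joint keeper below 0.02 rad and velocity of joint ring below 0.1 rad/s); the robot touches nothing.
It fails at once if a bystander is pushed more than 40 mm (distance of any of driver, spool, jar, heatsink, meter, capacitor from where it was at the start of the episode above 0.04 m).
Of m1, m2, m3 only 2 to 3 are there at a start; the rules pass over those that are not, and their reading is None.
At some moment in a run one of m1, m2, m3 may be knocked a few centimetres aside while the robot is not near it.
It also fails if it takes over 210 s, if anything falls off the work surface, if the arm or the gripper's body presses on something with over 40 N, if the wrist force passes 120 N, or if a joint passes its speed limit or range.

## Working session

There is one attempt and no reset: what is moved stays moved. The work goes in short steps, each a Python script; the robot and the scene stay as the last script left them, time stands still between calls to the robot, and variables do not carry over. Pictures are saved under pics/ and viewed, at most 14 in all, crops included, and the job is handed in when it is done.

```bash
ls; mkdir -p pics; cat > h.py <<'E'
import numpy as np, cv2
from rig import manip
def shot(name,save=None):
    st=manip.read_state(); c=manip.camera(name)
    if save: cv2.imwrite('pics/'+save,c['pixels'])
    if name=='wrist':
        T=np.eye(4);T[:3,:3]=np.array(st['tcp_rot']);T[:3,3]=st['tool_pos']
        c['c2w']=T@np.array(c['hand_eye'])
    else: c['c2w']=np.linalg.inv(np.array(c['view']))
    return c
def ray(c,uv):
    f=200/np.tan(np.radians(c['vfov'])/2)
    d=np.array([(uv[0]-c['cx'])/f,(uv[1]-c['cy'])/f,1.])
    return c['c2w'][:3,3], c['c2w'][:3,:3]@d
def onz(c,uv,z):
    o,d=ray(c,uv); return o+d*(z-o[2])/d[2]
def proj(c,P):
    w=np.linalg.inv(c['c2w']); p=w[:3,:3]@np.array(P)+w[:3,3]
    f=200/np.tan(np.radians(c['vfov'])/2); return np.array([c['cx']+f*p[0]/p[2],c['cy']+f*p[1]/p[2]])
def tri(obs):
    A=np.zeros((3,3));b=np.zeros(3)
    for c,uv in obs:
        o,d=ray(c,uv);d=d/np.linalg.norm(d);M=np.eye(3)-np.outer(d,d);A+=M;b+=M@o
    return np.linalg.solve(A,b)
def down(yaw):  # tool y axis (closing line) at angle yaw in world, z down
    y=np.array([np.cos(yaw),np.sin(yaw),0]);z=np.array([0,0,-1.]);return np.column_stack([np.cross(y,z),y,z])
E
cat > a.py <<'E'
from h import *
Z=dict(chassis=0,slot1=.0595,slot2=.0595,slot3=.0595,lug_hole=.1,bar_hinge=.105,pin_grip=.09,ring_bow=.085,holder=0,m1_grip=.04,m2_grip=.04,m3_grip=.04,driver=.012,spool=0,jar=0,heatsink=0,meter=0,capacitor=0)
for cam in('top','side'):
    c=shot(cam,cam+'0.png')
    print(cam,np.round(c['c2w'][:3,3],3),c['vfov'])
    for n,z in Z.items():
        for d in manip.pinpoint(cam,n)[:4]:
            if d['conf']>.2: print(n,round(d['conf'],2),np.round(d['uv']).astype(int),np.round(onz(c,d['uv'],z),3)[:2])
E
python3 a.py
```

```text
pics
top [0.38  0.046 1.446] 56.16773527377789
chassis 0.75 [324 157] [0.682 0.021]
slot1 0.95 [343 155] [ 0.677 -0.05 ]
slot1 0.9 [327 155] [0.677 0.008]
slot1 0.65 [304 156] [0.678 0.098]
slot2 0.95 [343 155] [ 0.677 -0.05 ]
slot2 0.9 [327 155] [0.677 0.008]
slot2 0.65 [304 156] [0.678 0.098]
slot3 0.95 [343 155] [ 0.677 -0.05 ]
slot3 0.9 [327 155] [0.677 0.008]
slot3 0.65 [304 156] [0.678 0.098]
lug_hole 0.7 [367 165] [ 0.631 -0.136]
lug_hole 0.34 [332 215] [ 0.452 -0.006]
lug_hole 0.31 [213 180] [0.584 0.425]
bar_hinge 0.85 [283 161] [0.648 0.172]
bar_hinge 0.51 [394 135] [ 0.742 -0.235]
pin_grip 0.5 [414 193] [ 0.529 -0.304]
ring_bow 0.59 [436 187] [ 0.551 -0.387]
ring_bow 0.51 [410 196] [ 0.519 -0.291]
holder 0.53 [412 198] [ 0.52  -0.318]
m1_grip 0.71 [393 131] [ 0.775 -0.247]
m2_grip 0.96 [266 255] [0.308 0.241]
m2_grip 0.89 [180 232] [0.397 0.56 ]
m2_grip 0.72 [274 235] [0.383 0.212]
m2_grip 0.64 [244 229] [0.406 0.321]
driver 0.45 [333 215] [ 0.454 -0.012]
spool 0.78 [212 179] [0.6   0.458]
jar 0.69 [443 171] [ 0.622 -0.446]
jar 0.61 [328 156] [0.688 0.004]
jar 0.57 [212 18
[... 818 characters left out ...]
.89 [360 170] [0.656 0.172]
pin_grip 0.97 [327 308] [ 0.52  -0.306]
ring_bow 0.5 [374 196] [0.684 0.066]
ring_bow 0.49 [346 334] [ 0.553 -0.365]
holder 0.83 [329 330] [ 0.528 -0.302]
m1_grip 0.82 [275 281] [ 0.404 -0.19 ]
m1_grip 0.68 [386 398] [ 0.619 -0.472]
m2_grip 0.85 [280 126] [0.405 0.569]
m2_grip 0.73 [270 178] [0.379 0.228]
m2_grip 0.56 [280 162] [0.406 0.32 ]
driver 0.84 [294 235] [ 0.451 -0.007]
driver 0.56 [360 169] [0.686 0.309]
spool 0.71 [293 235] [0.448 0.003]
spool 0.69 [330 152] [0.593 0.438]
jar 0.98 [386 397] [ 0.628 -0.453]
heatsink 0.9 [411 337] [ 0.71 -0.33]
meter 0.58 [224 373] [ 0.304 -0.389]
meter 0.48 [376 233] [0.689 0.004]
capacitor 0.86 [430 308] [ 0.773 -0.254]
```

```bash
python3 - <<'E'
import cv2
a=cv2.imread('pics/top0.png');b=cv2.imread('pics/side0.png')
cv2.imwrite('pics/top0c.png',cv2.resize(a[110:310,150:470],(800,500),interpolation=cv2.INTER_CUBIC))
cv2.imwrite('pics/side0c.png',cv2.resize(b[90:400,190:470],(542,600),interpolation=cv2.INTER_CUBIC))
E
```

```text
(no output)
```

View pics/top0c.png

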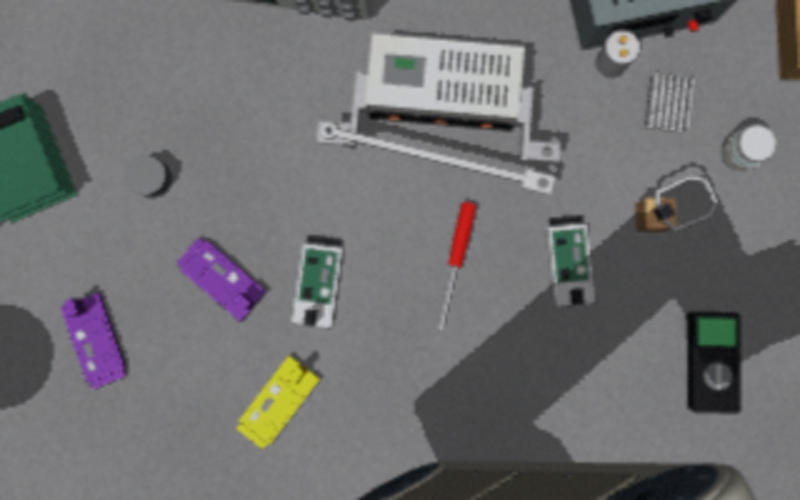

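View pics/side0c.png

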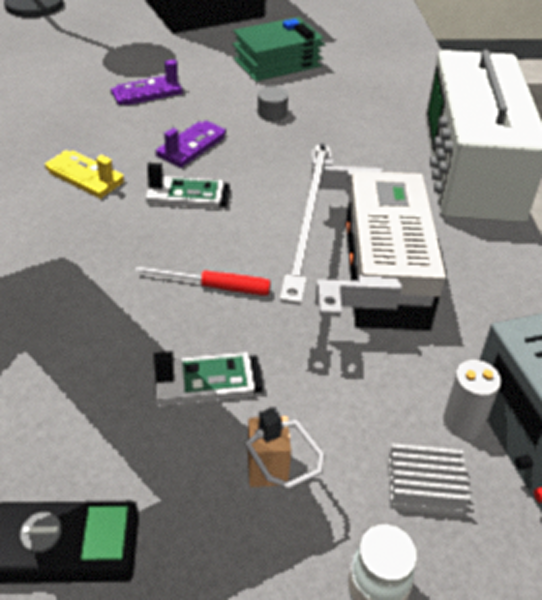

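White modules at about (277,235) and (380,228) in the top picture are the real ones. The purple ones at about (238,221) and (188,247) and the yellow one at (261,270) are look-alikes and stay put. The keeper is slightly open (about 0.15 rad), and the pin stands in its holder at (414,193) with the ring away from the chassis. Next I'll look from close by.

```bash
cat > b.py <<'E'
from h import *
import pickle
obs={}
views=[('ch',[.50,.03,.52]),('A',[.34,.212,.36]),('B',[.36,-.19,.36]),('pin',[.48,-.31,.40])]
views=[views[i] for i in (2,3,0,1)]
for n,p in views:
    manip.movep(p,down(np.pi/2)); manip.dwell(.2)
    c=shot('wrist','w_'+n+'.png')
    if n=='B': print(np.round(c['hand_eye'],3),c['vfov'])
    q={'ch':['slot2','lug_hole','bar_hinge','keeper'],'A':['m1_grip'],'B':['m1_grip'],'pin':['pin_grip','ring_bow','holder']}[n]
    Z=dict(slot2=.0595,lug_hole=.1,bar_hinge=.105,keeper=.105,m1_grip=.04,pin_grip=.09,ring_bow=.085,holder=0)
    for k in q:
        for d in manip.pinpoint('wrist',k)[:4]:
            if d['conf']>.2: print(n,k,round(d['conf'],2),np.round(d['uv']).astype(int),np.round(onz(c,d['uv'],Z[k]),4)[:2])
    pickle.dump(c,open('c_%s.pkl'%n,'wb'))
print(manip.read_state()['time_s'])
a=[cv2.imread('pics/w_%s.png'%n) for n in('ch','pin','A','B')]
m=np.vstack([np.hstack(a[:2]),np.hstack(a[2:])]);cv2.imwrite('pics/w_all.png',cv2.resize(m,(800,500),interpolation=cv2.INTER_AREA))
E
python3 b.py
```

```text
[[ 0.    -0.963 -0.27   0.069]
 [ 1.     0.     0.    -0.   ]
 [-0.    -0.27   0.963  0.032]
 [ 0.     0.     0.     1.   ]] 63.35725128935618
pin pin_grip 0.6 [314 233] [ 0.5198 -0.3097]
pin ring_bow 0.84 [245 263] [ 0.5531 -0.376 ]
pin holder 0.58 [316 210] [ 0.5261 -0.3081]
ch slot2 0.81 [356 281] [0.6769 0.0894]
ch slot2 0.78 [306 280] [0.6745 0.0153]
ch slot2 0.75 [256 274] [ 0.6656 -0.0584]
ch lug_hole 0.69 [187 253] [ 0.6125 -0.1379]
ch lug_hole 0.43 [355 284] [0.6579 0.0824]Traceback (most recent call last):
  File "b.py", line 13, in <module>
    for d in manip.pinpoint('wrist',k)[:4]:
             ~~~~~~~~~~~~~~^^^^^^^^^^^
ValueError: it knows: bar_hinge, capacitor, chassis, driver, heatsink, holder, jar, lug_hole, m1_grip, m2_grip, m3_grip, meter, pin_grip, ring_bow, slot, spool
```

```bash
sed -i "s/,'keeper'\]/]/; s/(2,3,0,1)/(0,1,2,3)/" b.py; sed -i "s/^views=\[('ch'.*/views=[('ch',[.54,.03,.52]),('A',[.34,.212,.40]),('B',[.36,-.19,.40]),('pin',[.46,-.31,.40])]/" b.py; sed -i "s/views\[i\] for i in (0,1,2,3)/views[i] for i in (3,2,1,0)/" b.py; python3 b.py
```

```text
pin pin_grip 0.75 [316 254] [ 0.5236 -0.3085]
pin ring_bow 0.8 [247 280] [ 0.554  -0.3763]
pin holder 0.71 [315 220] [ 0.5212 -0.3093]
[[ 0.    -0.963 -0.27   0.069]
 [ 1.     0.     0.    -0.   ]
 [-0.    -0.27   0.963  0.032]
 [ 0.     0.     0.     1.   ]] 63.35725128935618
B m1_grip 0.75 [322 218] [ 0.4053 -0.184 ]
ch slot2 0.85 [354 259] [0.6801 0.0868]
ch slot2 0.84 [303 252] [0.6694 0.0137]
ch slot2 0.7 [254 246] [ 0.6608 -0.057 ]
ch lug_hole 0.75 [183 223] [ 0.611  -0.1366]
ch lug_hole 0.68 [304 254] [0.6528 0.0162]
ch bar_hinge 0.73 [432 246] [0.6392 0.1805]
12.9167
```

View pics/w_all.png

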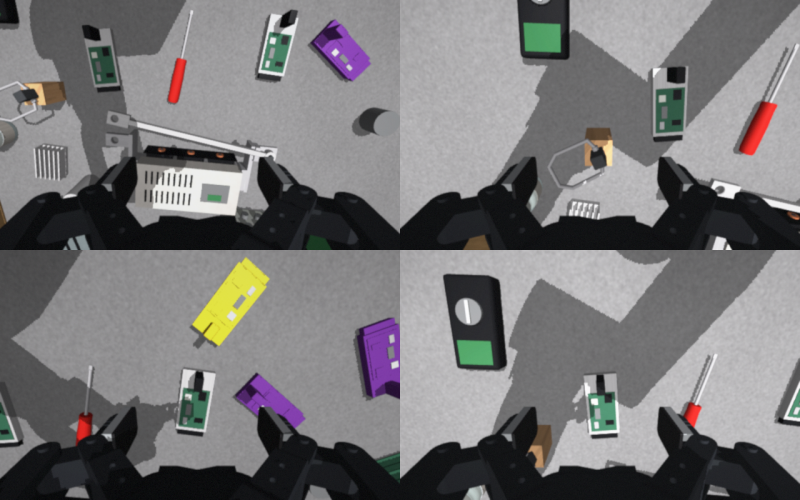

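```bash
cat > fit.py <<'E'
from h import *
from scipy.optimize import least_squares, minimize
PTS={'slot1':(0,.072,.0595),'slot2':(0,0,.0595),'slot3':(0,-.072,.0595),'lug_hole':(-.045,-.158,.1),'bar_hinge':(-.045,.160,.105)}
def Tc(p,P):
    c,s=np.cos(p[2]),np.sin(p[2]); P=np.asarray(P,float)
    return np.array([p[0]+c*P[0]-s*P[1],p[1]+s*P[0]+c*P[1],P[2]])
def chassis(views,p0=(.67,.0145,-.12),gate=15):
    obs=[]
    for c,cam in views:
        for q in('slot','lug_hole','bar_hinge'):
            ds=[d for d in manip.pinpoint(cam,q) if d['conf']>.4]
            for n in PTS:
                if n.startswith(q):
                    pr=proj(c,Tc(p0,PTS[n])); e=[np.linalg.norm(np.array(d['uv'])-pr) for d in ds]
                    if e and min(e)<gate: obs.append((c,ds[int(np.argmin(e))]['uv'],n))
    f=lambda p:np.concatenate([proj(c,Tc(p,PTS[n]))-uv for c,uv,n in obs])
    r=least_squares(f,p0,loss='soft_l1',f_scale=1.5,x_scale=[.01,.01,.05]); return r.x,len(obs),np.abs(r.fun).reshape(-1,2).max(1).round(1)
def box(x0,x1,y0,y1,z0,z1): return np.array([(x,y,z) for x in(x0,x1) for y in(y0,y1) for z in(z0,z1)])
# grip-point frame: grip 12 ahead of rear end
SL=[box(-.012,.110,-.03,.03,0,.016),box(.110,.122,-.026,.026,.002,.014),box(-.012,.012,-.007,.007,.016,.061)]
def sil(c,p,S=4):
    m=np.zeros((400*S,640*S),np.uint8)
    for B in SL:
        uv=np.array([proj(c,Tc(p,P)) for P in B]); h=cv2.convexHull(((uv+.5)*S).astype(np.int32)); cv2.fillConvexPoly(m,h,1)
    return cv2.resize(m.astype(np.float32),(640,400),interpolation=cv2.INTER_AREA)
def module(views,xy,yaw0=0):
    ms=[];
    for c,cam in views:
        pr=proj(c,[xy[0]+.03,xy[1],.015]); ds=manip.cut_out(cam,'m1_grip')
        ds=[d for d in ds if np.linalg.norm(np.array(d['uv'])-pr)<30]
        if ds: ms.append((c,ds[0]['mask'].astype(np.float32)))
    def cost(p): return sum(1-np.minimum(s,m).sum()/np.maximum(s,m).sum() for c,m in ms for s in[sil(c,p,2)])/len(ms)
    best=None
    for y in (-.4,-.15,.1,.35):
        r=minimize(cost,[*xy,yaw0+y],method='Nelder-Mead',options=dict(initial_simplex=[[*xy,yaw0+y],[xy[0]+.01,xy[1],yaw0+y],[xy[0],xy[1]+.01,yaw0+y],[*xy,yaw0+y+.2]],xatol=3e-4,fatol=1e-4,maxfev=90))
        if best is None or r.fun<best.fun: best=r
    return best.x,best.fun,len(ms)
E
cat > c.py <<'E'
from fit import *
V=[(shot(k),k) for k in('top','side','wrist')]
ch,n,e=chassis(V); print('ch',ch.round(4),n,e); np.save('ch.npy',ch)
for n,xy in(('A',(.383,.215)),('B',(.405,-.185))):
    print(n,*[np.round(x,4) for x in module(V,xy)])
    print(n,'top/wrist',*[np.round(x,4) for x in module(V[::2],xy)])
c=V[2][0]; print('tongue end',onz(c,(188,189),.109).round(3))
for k in('pin_grip','ring_bow'):
    ob=[(c,d[0]['uv']) for c,cam in V for d in[manip.pinpoint(cam,k)] if d and d[0]['conf']>.55]
    print(k,len(ob),tri(ob).round(4) if len(ob)>1 else '')
E
python3 c.py
```

```text
ch [ 0.6727  0.0152 -0.0882] 12 [2.5 1.8 2.7 3.  3.2 1.7 0.9 1.  2.  1.8 1.7 1.1]Traceback (most recent call last):
  File "c.py", line 5, in <module>
    print(n,*[np.round(x,4) for x in module(V,xy)])
                                     ~~~~~~^^^^^^
  File "fit.py", line 35, in module
    r=minimize(cost,[*xy,yaw0+y],method='Nelder-Mead',options=dict(initial_simplex=[[*xy,yaw0+y],[xy[0]+.01,xy[1],yaw0+y],[xy[0],xy[1]+.01,yaw0+y],[*xy,yaw0+y+.2]],xatol=3e-4,fatol=1e-4,maxfev=90))
    res = _minimize_neldermead(fun, x0, args, callback, bounds=bounds,
                               **options)
    fsim[k] = func(sim[k])
              ~~~~^^^^^^^^
    fx = function(np.copy(x), *(wrapper_args + args))
  File "fit.py", line 32, in cost
    def cost(p): return sum(1-np.minimum(s,m).sum()/np.maximum(s,m).sum() for c,m in ms for s in[sil(c,p,2)])/len(ms)
                        ~~~~~~~~~~~~~~~~~~~~~~~~~~~~~~~~~~~~~~~~~~~~~~~~~~~~~~~~~~~~~~~~~~~~~~~~~~~~~~~~~~~~~^~~~~~~~
ZeroDivisionError: division by zero
```

```bash
python3 - <<'E'
s=open('fit.py').read()
s=s.replace("ds=manip.cut_out(cam,'m1_grip')","ds=sorted(sum((manip.cut_out(cam,k) for k in('m1_grip','m2_grip')),[]),key=lambda d:-d['conf'])")
s=s.replace("    best=None\n","    if not ms: return None,0,0\n    best=None\n")
open('fit.py','w').write(s)
s=open('c.py').read().replace("c=V[2][0]; print","""for c,cam in V:
    for d in manip.pinpoint(cam,'m3_grip'): print('m3',cam,round(d['conf'],2),d['uv'],onz(c,d['uv'],.04).round(3))
cv2.imwrite('pics/top1.png',cv2.resize(V[0][0]['pixels'][100:400],(800,375)))
c=V[2][0]; print""").replace("[np.round(x,4) for x in module","[x if x is None else np.round(x,4) for x in module")
open('c.py','w').write(s)
E
python3 c.py
```

```text
ch [ 0.672   0.0154 -0.1   ] 12 [3.2 0.6 0.7 1.1 3.3 2.3 2.6 0.6 1.9 1.4 1.4 4. ]
A [ 0.3763  0.213  -0.1512] 0.3698 3
A top/wrist [ 0.3763  0.213  -0.1512] 0.0547 2
B [ 0.4037 -0.1846  0.0734] 0.0659 3
B top/wrist [ 0.4026 -0.1864  0.0888] 0.0666 2
m3 side 0.68 [367.2, 229.4] [ 0.655 -0.023  0.04 ]
tongue end [ 0.565 -0.123  0.109]
pin_grip 2 [ 0.5227 -0.3051  0.0921]
ring_bow 2 [ 0.549  -0.3781  0.1037]
```

View pics/top1.png

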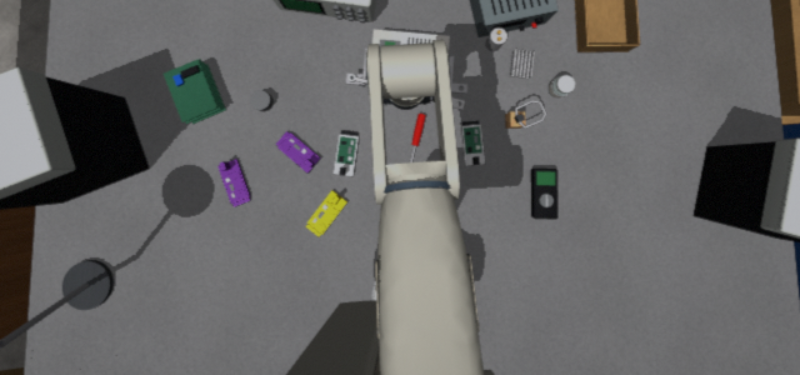

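The top view now shows only two white modules, A and B, at about (346,153) and (473,143); nothing else was hidden under the arm. Now I'll swing the bar.

```bash
cat > bar.py <<'E'
from fit import *
ch=np.load('ch.npy')
def barpt(phi,r,off,z):  # off>0: on the opening-behind (chassis) side of the bar
    d=np.array([-np.sin(phi),-np.cos(phi)]); n=np.array([np.cos(phi),-np.sin(phi)])
    q=np.array([-.045,.160])+r*d+off*n
    return Tc(ch,[q[0],q[1],z])
E
cat > d.py <<'E'
from bar import *
manip.grip(0.0)
R=down(np.pi/2)
p=barpt(0.15,.22,.036,.40); manip.movep(p,R)
p[2]=.268; manip.move_linear(p,max_speed=.12); print(manip.read_state()['ft_force'])
for phi in np.linspace(.15,2.75,14):
    manip.move_linear(barpt(phi,.22,.019,.268),max_speed=.2)
print(manip.read_state()['ft_force'])
manip.move_linear(barpt(2.65,.22,.04,.268)); p=barpt(2.65,.22,.04,.40); manip.move_linear(p,max_speed=.3)
# look at A
manip.movep([.33,.21,.40],R); manip.grip(.05); manip.dwell(.1)
V=[(shot('wrist','wA2.png'),'wrist')]
print(*module(V,(.376,.213))); 
for d in manip.pinpoint('wrist','m2_grip'): print(d, onz(V[0][0],d['uv'],.04))
print(manip.read_state()['time_s'])
E
python3 d.py
```

```text
[ 0.2907227  -0.1262455   0.15345089]
[-0.55190541 -0.34436356  0.6314251 ]
None 0 0
{'uv': [320.9, 220.6], 'conf': 0.91} [0.37694486 0.21597844 0.04      ]
{'uv': [338.6, 137.1], 'conf': 0.64} [0.28870317 0.23322685 0.04      ]
{'uv': [410.0, 242.7], 'conf': 0.58} [0.40250003 0.31352589 0.04      ]
26.275
```

View pics/wA2.png

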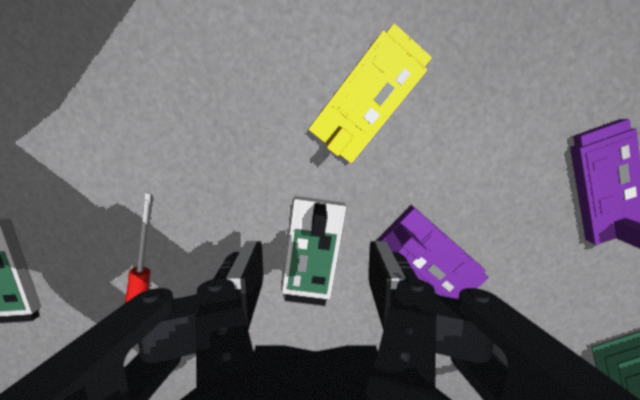

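```bash
cat > e.py <<'E'
from fit import *
import pickle
p0=np.load('ch.npy')
def obs_of(c,cam):
    o=[]
    for q in('slot','lug_hole','bar_hinge'):
        ds=[d for d in manip.pinpoint(cam,q) if d['conf']>.4]
        for n in PTS:
            if n.startswith(q) and ds:
                e=[np.linalg.norm(np.array(d['uv'])-proj(c,Tc(p0,PTS[n]))) for d in ds]
                if min(e)<18: o.append((c,ds[int(np.argmin(e))]['uv'],n))
    return o
O=[]
for i,p in enumerate([[.46,.06,.40],[.52,.02,.40],[.50,-.03,.33],[.46,.0,.45]]):
    manip.movep(p,down(np.pi/2)); manip.dwell(.1); O+=obs_of(shot('wrist','s%d.png'%i),'wrist')
f=lambda p:np.concatenate([proj(c,Tc(p,PTS[n]))-uv for c,uv,n in O])
r=least_squares(f,p0,loss='soft_l1',f_scale=1.5,x_scale=[.01,.01,.05]); print(r.x.round(4))
for (c,uv,n),e in zip(O,r.fun.reshape(-1,2)): print(n,e.round(1),end=' ')
np.save('ch.npy',r.x)
im=cv2.imread('pics/s2.png'); c=O[-1][0]
E
python3 e.py
```

```text
[ 0.6728  0.0159 -0.0957]
bar_hinge [2.5 1.4] slot1 [ 1.6 -0.2] slot2 [0.9 0.6] slot3 [0.1 0.4] lug_hole [-1.4 -1.1] slot1 [-0.1 -1.2] lug_hole [-2.   0.8] slot1 [0.8 0.6] slot2 [0.3 0.3] slot3 [-3.7 -1. ]
```

View pics/s2.png

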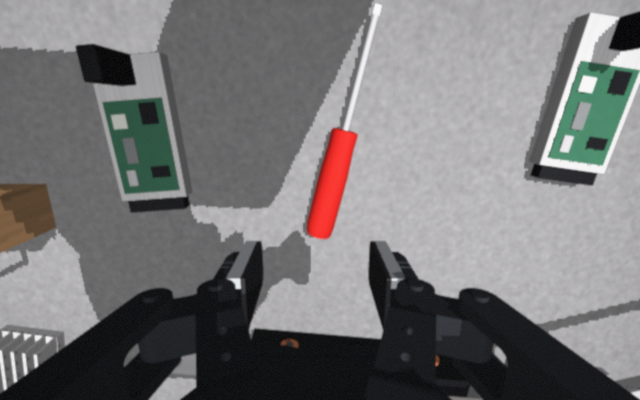

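```bash
cat > ins.py <<'E'
from fit import *
ch=np.load('ch.npy')
Rc=down(np.pi/2+ch[2])
def F():
    """mean wrist force in chassis axes"""
    fs=[]
    for _ in range(4): manip.dwell(.015); fs.append(manip.read_state()['ft_force'])
    f=np.mean(fs,0); c,s=np.cos(ch[2]),np.sin(ch[2]); return np.array([c*f[0]+s*f[1],-s*f[0]+c*f[1],f[2]])
def tcp(x,y,z): return Tc(ch,[x,y,z+.155])
def pick(m):
    R=down(np.pi/2+m[2]); p=np.array([m[0],m[1],.30])
    manip.movep(p,R); manip.grip(.045); p[2]=.195; manip.move_linear(p,max_speed=.12)
    g=manip.grip(0.0); s=manip.read_state(); print('gap',s['finger_gap'],'gf',s['grip_force'])
    p[2]=.31; manip.move_linear(p,max_speed=.15)
def insert(ys,dy=0,dz=0,x0=-.142,xend=-.020,z0=.0915):
    manip.movep(tcp(-.20,ys+dy,.14),Rc); manip.move_linear(tcp(x0,ys+dy,z0+dz),max_speed=.1)
    b=F(); print('base',b.round(2)); x=x0
    while x<xend:
        x+=.003 if x<-.1 or x>-.035 else .006
        manip.move_linear(tcp(x,ys+dy,z0+dz),max_speed=.06); f=F()-b
        dy+=np.clip(f[1]*.00012,-.0008,.0008); dz+=np.clip(f[2]*.00012,-.0005,.0005)
        if abs(f).max()>3: print(round(x,4),f.round(1),round(dy*1e3,2),round(dz*1e3,2))
        if f[0]<-14: break
    print('end',round(x,4),f.round(1),'dy dz',dy,dz,'t',manip.read_state()['time_s']); return x,dy,dz
E
cat > f1.py <<'E'
from ins import *
pick((.3765,.2135,-.151))
print(insert(0.0))
shot('side','sideA.png')
E
python3 f1.py
```

```text
gap 0.013436266290846197 gf 58.56481611728668
base [-0.06 -0.07 -2.02]
-0.022 [-4.8  0.1  3.2] 0.36 -0.1
-0.019 [-16.6   1.4  11.2] 0.54 0.4
end -0.019 [-16.6   1.4  11.2] dy dz 0.0005355616490299504 0.00039856514649110243 t 44.625
(-0.01899999999999993, np.float64(0.0005355616490299504), np.float64(0.00039856514649110243))
```

Module A went straight in and hit the stop. I'll release it and then do B.

```bash
cat > g.py <<'E'
from ins import *
manip.move_linear(tcp(-.0215,.0005,.0918),max_speed=.03)
manip.grip(.035); manip.move_linear(tcp(-.0215,.0005,.20),max_speed=.15)
manip.movep([.34,-.19,.42],down(np.pi/2)); manip.dwell(.15)
V=[(shot(k,'g_'+k+'.png'),k) for k in('wrist','side')]
m,e,n=module(V,(.403,-.185)); print(m,e,n)
for d in manip.pinpoint('wrist','m1_grip'): print(d['conf'],onz(V[0][0],d['uv'],.04))
a=V[1][0]['pixels'][130:330,220:480];b=V[0][0]['pixels'][150:350,190:450]
cv2.imwrite('pics/gg.png',cv2.resize(np.hstack([a,b]),(800,308)))
E
python3 g.py
```

```text
[ 0.38644698 -0.13858687  0.10304694] 0.044221699237823486 1
0.75 [ 0.29886945 -0.37076304  0.04      ]
0.66 [ 0.38444081 -0.13696411  0.04      ]
```

View pics/gg.png

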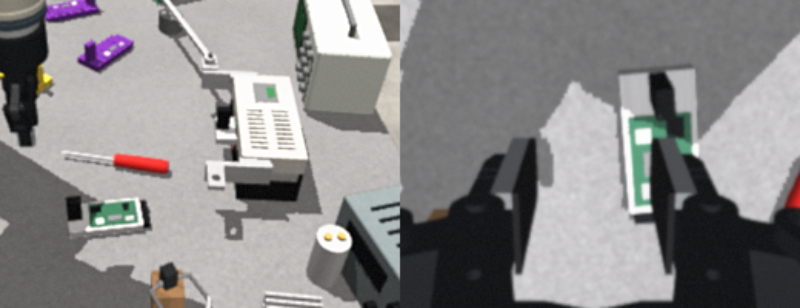

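The knock has shifted B by about 5 cm, to around (0.386, -0.138). A is home in the middle slot. I'll look at B once more, unobstructed, and then pick it.

```bash
cat > g2.py <<'E'
from ins import *
manip.movep([.33,-.138,.42],down(np.pi/2)); manip.dwell(.15)
V=[(shot(k),k) for k in('wrist','side')]
m,e,n=module(V,(.386,-.138)); print(m,e,n)
P=[onz(V[0][0],d['uv'],.04) for d in manip.pinpoint('wrist','m1_grip')]; print(P)
assert e<.12 and min(np.linalg.norm(p[:2]-m[:2]) for p in P)<.008
pick(m)
print(insert(-.072,dy=.0003,dz=0))
E
python3 g2.py
```

```text
[ 0.38544906 -0.13899276  0.09950614] 0.04954421520233154 2
[array([ 0.38143545, -0.13755138,  0.04      ])]
gap 0.01320944700196765 gf 58.352574706077576
base [-0.23 -0.17 -2.1 ]
-0.022 [-4.7  0.4  3.5] 0.88 -0.22
-0.019 [-16.9   0.7  11.6] 0.96 0.28
end -0.019 [-16.9   0.7  11.6] dy dz 0.0009641313544708248 0.00027714065833786273 t 63.1167
(-0.01899999999999993, np.float64(0.0009641313544708248), np.float64(0.00027714065833786273))
```

```bash
cat > k.py <<'E'
from ins import *
from bar import barpt
manip.move_linear(tcp(-.0215,-.0715,.0917),max_speed=.03)
manip.grip(.035); manip.move_linear(tcp(-.0215,-.0715,.24),max_speed=.2); manip.grip(0)
R=down(np.pi/2)
manip.movep(barpt(2.75,.22,-.06,.42),R); manip.move_linear(barpt(2.75,.22,-.06,.268),max_speed=.15)
b=F()
for phi in np.linspace(2.7,.12,14): manip.move_linear(barpt(phi,.22,-.019,.268),max_speed=.2)
off=-.019-.02
print(F()-b)
for ph in np.arange(.10,-.08,-.012):
    manip.move_linear(barpt(ph,.22,-.017,.268),max_speed=.05); f=F()-b
    if f[0]<-5: print(round(ph,3),f.round(1))
    if f[0]<-15: break
manip.move_linear(barpt(.25,.22,-.017,.268)); manip.move_linear(barpt(.25,.22,-.017,.42),max_speed=.25)
# look at lug and pin
manip.grip(.06)
manip.movep(tcp(-.12,-.158,.22),Rc); manip.dwell(.15); V=[(shot('wrist','lug.png'),'wrist')]
for d in manip.pinpoint('wrist','lug_hole'): print(d,onz(V[0][0],d['uv'],.109),Tc(ch,PTS['lug_hole']))
manip.movep([.45,-.31,.40],down(np.pi/2)); manip.dwell(.15)
V=[(shot(k,'pin_'+k+'.png'),k) for k in('wrist','side','top')]
for k in('pin_grip','ring_bow'):
    ob=[]
    for c,cam in V:
        for d in manip.pinpoint(cam,k)[:2]: print(cam,k,d['conf'],np.round(d['uv']),onz(c,d['uv'],.09 if k[0]=='p' else .1).round(4))
print(manip.read_state()['time_s'])
a=V[0][0]['pixels'];b=cv2.imread('pics/lug.png');cv2.imwrite('pics/lp.png',cv2.resize(np.hstack([a,b])[100:],(800,188)))
cv2.imwrite('pics/lp.png',np.vstack([cv2.resize(a[120:320,190:450],(780,300)),cv2.resize(b[120:320,190:450],(780,300))]))
E
python3 k.py
```

```text
[-0.19701578  0.18568354  0.16938839]
-0.02 [-13.4   0.2   8. ]
-0.032 [-22.2   1.2  16.5]
{'uv': [315.5, 284.9], 'conf': 0.6} [ 0.60795583 -0.13571147  0.109     ] [ 0.61293867 -0.13703604  0.1       ]
{'uv': [94.4, 196.6], 'conf': 0.29} [ 0.51812499 -0.29399553  0.109     ] [ 0.61293867 -0.13703604  0.1       ]
wrist pin_grip 0.81 [312. 263.] [ 0.5221 -0.3116  0.09  ]
side pin_grip 0.8 [329. 307.] [ 0.5239 -0.3049  0.09  ]
top pin_grip 0.52 [416. 198.] [ 0.5116 -0.3103  0.09  ]
wrist ring_bow 0.84 [247. 290.] [ 0.5453 -0.3719  0.1   ]
side ring_bow 0.73 [346. 333.] [ 0.5508 -0.3728  0.1   ]
top ring_bow 0.51 [435. 188.] [ 0.5427 -0.3782  0.1   ]
81.1667
```

View pics/lp.png

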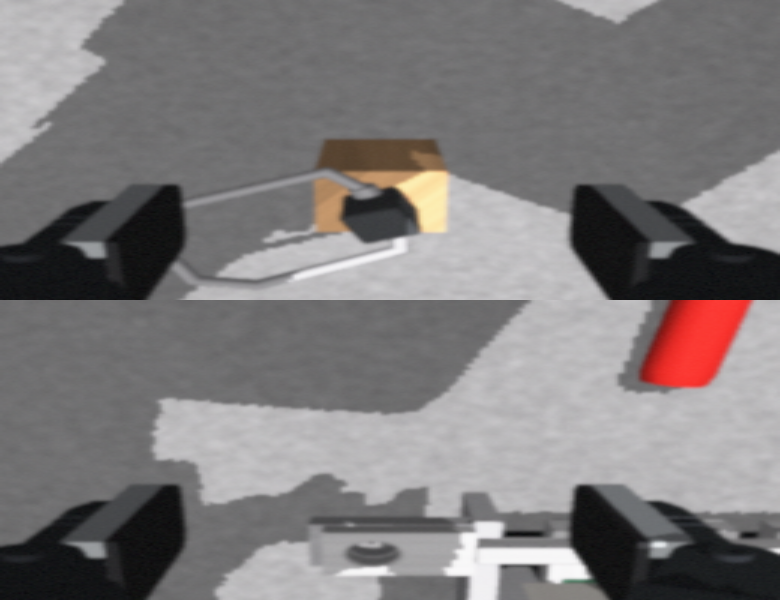

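```bash
cat > l.py <<'E'
from ins import *
import pickle
manip.grip(.085)
H=Tc(ch,[-.045,-.158,.109]); cs=[]
for i,(dx,yaw) in enumerate([(-.055,0),(.055,np.pi)]):
    try: manip.movep(tcp(-.045+dx,-.158,.215),down(np.pi/2+ch[2]-yaw))
    except manip.MotionError as e:
        print(e); manip.movep(tcp(-.045+dx,-.158,.215),down(np.pi/2+ch[2]+yaw))
    manip.dwell(.2); c=shot('wrist'); u=proj(c,H); print(u, manip.read_state()['q'])
    x,y=(np.round(u)-[50,50]).astype(int); x=np.clip(x,0,540);y=np.clip(y,0,300)
    cs.append((c,(x,y),c['pixels'][y:y+100,x:x+100]))
    for d in manip.pinpoint('wrist','lug_hole'): print(d,onz(c,d['uv'],.1),onz(c,d['uv'],.109))
pickle.dump([(c,o) for c,o,_ in cs],open('hole.pkl','wb'))
print([o for _,o,_ in cs],H)
cv2.imwrite('pics/hole.png',np.hstack([cv2.resize(k,(400,400),interpolation=cv2.INTER_CUBIC) for _,_,k in cs]))
E
python3 l.py
```

```text
[317.35938836 272.42688732] [-2.36601150e-01  3.09231928e-01  1.77955098e+00 -1.69637055e-04
  1.05240263e+00 -1.70993034e+00]
{'uv': [316.0, 267.8], 'conf': 0.87} [ 0.6135349  -0.13815201  0.1       ] [ 0.60883791 -0.13771132  0.109     ]
[315.22795525 270.88388641] [-2.12181314e-01  4.72441274e-01  1.53143291e+00 -5.71870532e-06
  1.13771306e+00  1.45420187e+00]
{'uv': [320.7, 265.3], 'conf': 0.91} [ 0.6127072  -0.14146398  0.1       ] [ 0.61733233 -0.14174339  0.109     ]
[(np.int64(267), np.int64(222)), (np.int64(265), np.int64(221))] [ 0.61293867 -0.13703604  0.109     ]
```

View pics/hole.png

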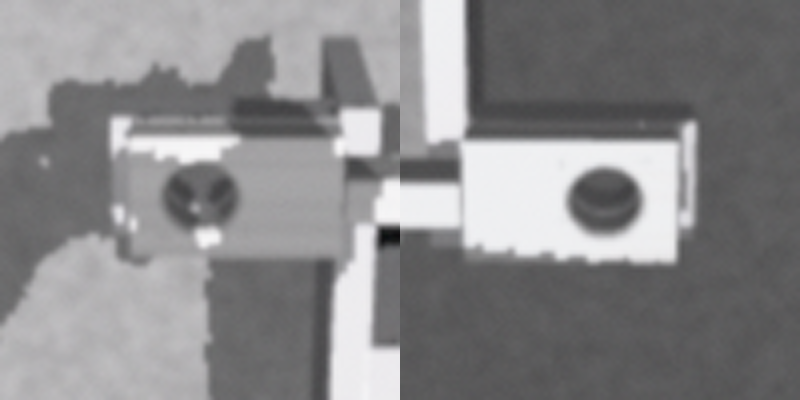

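```bash
cat > p.py <<'E'
from ins import *
import pickle
(c1,o1),(c2,o2)=pickle.load(open('hole.pkl','rb'))
h=[onz(c1,(316.9,270.9),.109),onz(c2,(315.9,270.9),.109)]; print('hole',h); np.save('hole.npy',np.mean(h,0))
P=np.array([.523,-.308,0]); yaw=1.944
def at(z): return P+[0,0,z]
manip.grip(.045)
manip.movep(at(.34),down(yaw-np.pi/2)); manip.move_linear(at(.261),max_speed=.1)
manip.grip(0.0); print('xgap',manip.read_state()['finger_gap'],F()); manip.grip(.045)
manip.move_linear(at(.34),max_speed=.2)
manip.movep(at(.34),down(yaw)); manip.grip(.040); manip.move_linear(at(.249),max_speed=.1)
manip.grip(0.0); print('ygap',manip.read_state()['finger_gap'],F())
p=at(.36); manip.move_linear(p,max_speed=.15); print(F(),manip.read_state()['time_s'])
Hh=np.load('hole.npy'); manip.movep([Hh[0]-.08,Hh[1]-.03,.40],Rc)
c=shot('side','pinside.png'); cv2.imwrite('pics/ps.png',cv2.resize(c['pixels'][100:340,250:490],(600,600)))
print(manip.pinpoint('side','ring_bow')[:2],manip.pinpoint('side','pin_grip')[:2])
E
python3 p.py
```

```text
hole [array([ 0.61158071, -0.13726795,  0.109     ]), array([ 0.61287457, -0.13755903,  0.109     ])]
xgap 0.018750916767683208 [-0.59203856  0.61091587  5.97180268]
ygap 0.019004637973496625 [-0.69621992  0.60376772  6.25808194]
[-0.02101396  0.07053366 -1.73672065] 94.45
[{'uv': [367.2, 226.6], 'conf': 0.53}, {'uv': [330.5, 231.4], 'conf': 0.5}] [{'uv': [328.5, 210.3], 'conf': 0.85}, {'uv': [369.7, 197.9], 'conf': 0.56}]
```

View pics/ps.png

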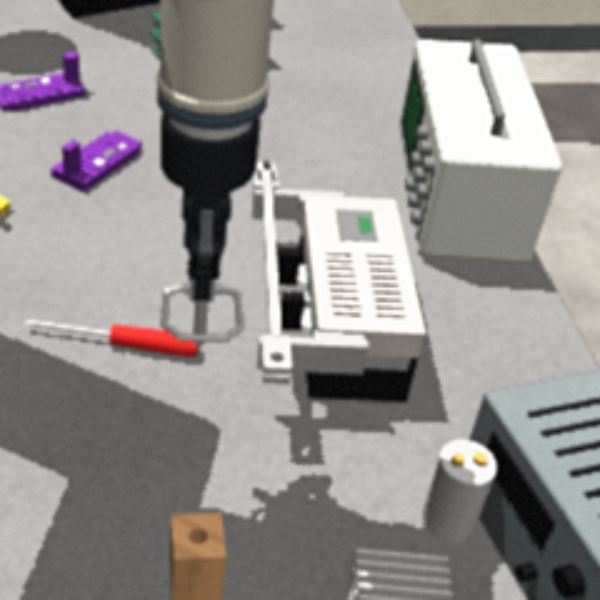

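```bash
cat > q.py <<'E'
from ins import *
H=np.load('hole.npy'); c,s=np.cos(ch[2]),np.sin(ch[2]); E=np.array([[c,-s],[s,c]])
manip.movep([H[0],H[1],.375],Rc); b=F(); print(b)
d=np.zeros(2); z=.375
def go(z,sp=.06): 
    w=E@d; manip.move_linear([H[0]+w[0],H[1]+w[1],z],max_speed=sp); return F()-b
k=0; spiral=[(r*np.cos(a),r*np.sin(a)) for r in(.0012,.0024,.0036) for a in np.arange(0,6.28,1.05)]
while z>.286:
    z-=.003; f=go(z)
    if abs(f).max()>2: print(round(z,4),f.round(1),(d*1e3).round(2))
    if f[2]>12 and z<.292: break
    if f[2]>6 and z>.294:
        z+=.004; go(z)
        if k>=len(spiral): print('fail'); break
        d=np.array(spiral[k]); k+=1; go(z)
    else: d+=np.clip(f[:2]*.0001,-.0005,.0005)
print(z,f,d,manip.read_state()['time_s'])
shot('side','ins.png')
E
python3 q.py
```

```text
[ 0.21393294  0.29541678 -1.24617062]
0.288 [-1.5  0.1  7.2] [-0.62 -0.93]
0.285 [-9.5  1.4 29.6] [-0.76 -0.92]
0.2849999999999999 [-9.47633727  1.40967134 29.61019658] [-0.00076465 -0.00091742] 105.3167
```

```bash
cat > r.py <<'E'
from ins import *
H=np.load('hole.npy'); c,s=np.cos(ch[2]),np.sin(ch[2]); E=np.array([[c,-s],[s,c]])
def at(x,y,z): w=E@np.array([x,y]); return [H[0]+w[0],H[1]+w[1],z]
d=(-.00076,-.00092)
manip.move_linear(at(*d,.2885),max_speed=.03); manip.grip(.034); manip.move_linear(at(*d,.40),max_speed=.12)
manip.movep(at(-.06,-.03,.45),Rc); manip.dwell(.1)
c=shot('side'); w=shot('wrist')
for k,z in(('pin_grip',.129),('ring_bow',.13)):
    ob=[]
    for cc,cam in((c,'side'),(w,'wrist')):
        ds=manip.pinpoint(cam,k)
        if ds: ob.append((cc,ds[0]['uv'])); print(k,cam,ds[0],onz(cc,ds[0]['uv'],z))
print('expected pin',H,'bow',at(0,-.074,.13))
cv2.imwrite('pics/r.png',np.hstack([cv2.resize(c['pixels'][200:300,310:410],(400,400)),cv2.resize(w['pixels'][140:340,220:420],(400,400))]))
E
python3 r.py
```

```text
pin_grip side {'uv': [361.0, 235.6], 'conf': 0.53} [ 0.61323201 -0.13448832  0.129     ]
pin_grip wrist {'uv': [343.6, 245.8], 'conf': 0.58} [ 0.61021997 -0.13963384  0.129     ]
ring_bow side {'uv': [362.2, 258.9], 'conf': 0.64} [ 0.60498316 -0.20887326  0.13      ]
ring_bow wrist {'uv': [268.3, 248.4], 'conf': 0.7} [ 0.60556763 -0.21188752  0.13      ]
expected pin [ 0.61222764 -0.13741349  0.109     ] bow [np.float64(0.6051542915780893), np.float64(-0.2110746565405244), 0.13]
```

View pics/r.png

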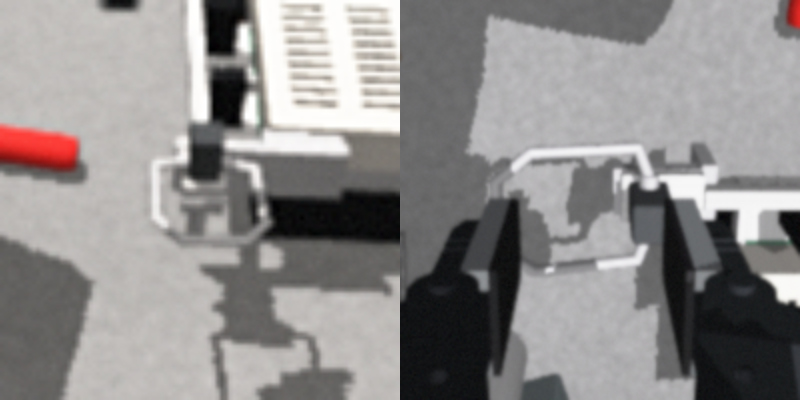

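The pin is seated upright and the ring points off the lug's free end, just where expected. I'll push its cross-wire down.

```bash
cat > s.py <<'E'
from ins import *
H=np.load('hole.npy'); c,s=np.cos(ch[2]),np.sin(ch[2]); E=np.array([[c,-s],[s,c]])
def at(x,y,z): w=E@np.array([x,y]); return [H[0]+w[0],H[1]+w[1],z]
manip.grip(0); manip.movep(at(0,-.072,.36),Rc); b=F(); z=.32
manip.move_linear(at(0,-.072,z),max_speed=.1)
while z>.252:
    z-=.004; manip.move_linear(at(0,-.072,z),max_speed=.06); f=F()-b
    if abs(f).max()>.5: print(round(z,3),f.round(1))
    if f[2]>20: break
manip.dwell(.3)
manip.move_linear(at(0,-.085,z),max_speed=.05); manip.move_linear(at(0,-.085,.36),max_speed=.15)
manip.movep(at(-.08,-.10,.45),Rc); manip.dwell(.3)
c=shot('side'); w=shot('wrist')
for k in('pin_grip','ring_bow'):
    for cc,cam in((c,'side'),(w,'wrist')):
        for ds in manip.pinpoint(cam,k)[:1]: print(k,cam,ds,onz(cc,ds['uv'],.129))
print('bow shut exp side px',proj(c,[H[0],H[1],.042]),manip.read_state()['time_s'])
cv2.imwrite('pics/s.png',np.hstack([cv2.resize(c['pixels'][200:300,310:410],(400,400)),cv2.resize(w['pixels'][140:340,220:420],(400,400))]))
E
python3 s.py
```

```text
0.3 [-0.4 -0.6 -0.2]
0.296 [ 0.  -1.2  1.7]
0.292 [ 0.3 -1.4  1.5]
0.288 [-0.1 -1.   1.6]
0.284 [-0.2 -0.9  1. ]
0.28 [ 0.4 -0.4  1.5]
0.276 [-0.1  0.6  1.9]
0.272 [-0.4  1.   1.3]
0.268 [0.1 0.5 1.1]
0.264 [0.1 0.3 1.5]
0.26 [0.1 0.1 0.6]
0.252 [0.2 0.  0.6]
pin_grip side {'uv': [360.0, 236.1], 'conf': 0.7} [ 0.61058657 -0.1360696   0.129     ]
pin_grip wrist {'uv': [413.0, 264.5], 'conf': 0.92} [ 0.60989367 -0.14131694  0.129     ]
ring_bow side {'uv': [360.1, 267.2], 'conf': 0.6} [ 0.59700984 -0.23178622  0.129     ]
ring_bow wrist {'uv': [345.6, 246.6], 'conf': 0.65} [ 0.58468463 -0.20565481  0.129     ]
bow shut exp side px [357.68367746 260.82874922] 117.525
```

View pics/s.png

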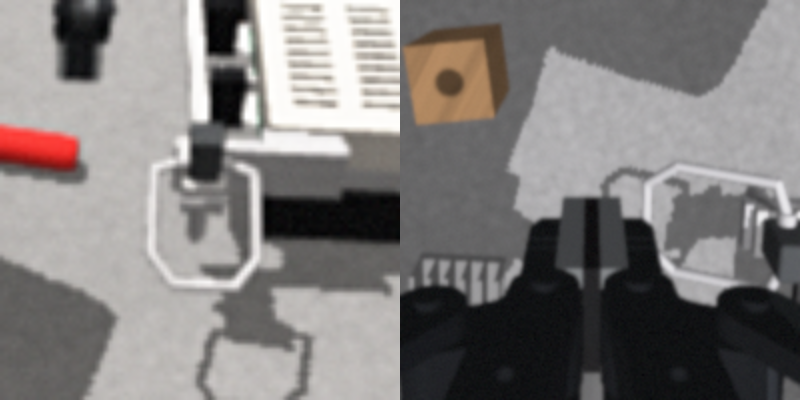

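```bash
python3 - <<'E'
from ins import *
c=shot('side');w=shot('wrist')
H=np.load('hole.npy'); cc,s=np.cos(ch[2]),np.sin(ch[2]); E=np.array([[cc,-s],[s,cc]])
b=[(c,manip.pinpoint('side','ring_bow')[0]['uv']),(w,manip.pinpoint('wrist','ring_bow')[0]['uv'])]; print(b[0][1],b[1][1])
print('tri',tri(b))
for a in np.arange(0,1.8,.15):
    t=a-.175; q=E@np.array([0,-.075*np.cos(t)]); P=[H[0]+q[0],H[1]+q[1],.117-.075*np.sin(t)]
    print(round(a,2),proj(c,P).round(0),proj(w,P).round(0))
E
```

```text
[358.8, 269.0] [342.3, 244.1]
tri [ 0.59985704 -0.20684441  0.09241755]
0.0 [362. 260.] [342. 266.]
0.15 [362. 263.] [340. 261.]
0.3 [362. 266.] [340. 256.]
0.45 [361. 269.] [341. 252.]
0.6 [361. 270.] [344. 247.]
0.75 [360. 271.] [348. 244.]
0.9 [360. 272.] [353. 241.]
1.05 [359. 271.] [359. 238.]
1.2 [359. 270.] [366. 236.]
1.35 [358. 268.] [373. 235.]
1.5 [358. 266.] [382. 233.]
1.65 [358. 263.] [390. 233.]
```

The ring sits at about 0.6 rad, right at dead centre, and has not snapped. I'll sweep the cross-wire inwards with a lowered fingertip, keeping the gripper's body clear of the pin's head.

```bash
cat > t.py <<'E'
from ins import *
H=np.load('hole.npy'); c,s=np.cos(ch[2]),np.sin(ch[2]); E=np.array([[c,-s],[s,c]])
def at(x,y,z): w=E@np.array([x,y]); return [H[0]+w[0],H[1]+w[1],z]
manip.movep(at(0,-.135,.38),Rc); manip.grip(.06); manip.move_linear(at(0,-.135,.213),max_speed=.12); b=F(); y=-.135
while y<-.078:
    y+=.003; manip.move_linear(at(0,y,.213),max_speed=.06); f=F()-b
    if abs(f).max()>.5: print(round(y,3),f.round(1))
    if f[1]<-12: break
manip.move_linear(at(0,-.135,.213),max_speed=.1); manip.move_linear(at(0,-.135,.38),max_speed=.15)
manip.movep(at(-.08,-.10,.45),Rc); manip.dwell(.3)
c=shot('side'); w=shot('wrist')
ob=[(cc,manip.pinpoint(k,'ring_bow')[0]['uv']) for cc,k in((c,'side'),(w,'wrist'))]; print([o[1] for o in ob],tri(ob))
for k in('side','wrist'): print(k,manip.pinpoint(k,'pin_grip')[:1])
print(manip.read_state()['time_s'])
cv2.imwrite('pics/t.png',np.hstack([cv2.resize(c['pixels'][200:300,310:410],(400,400)),cv2.resize(w['pixels'][140:340,270:470],(400,400))]))
E
python3 t.py
```

```text
-0.129 [-0.1 -0.6 -0.1]
-0.111 [-0.  -1.2 -0.5]
-0.108 [-0.2 -0.2  0.6]
-0.096 [-0.2 -0.6  0.3]
-0.093 [ 0.2 -0.5 -0.2]
-0.09 [-0.2 -0.2 -0.7]
-0.081 [ 0.4 -0.9  0.2]
-0.078 [ -1.4 -16.   -1. ]Traceback (most recent call last):
  File "t.py", line 12, in <module>
    ob=[(cc,manip.pinpoint(k,'ring_bow')[0]['uv']) for cc,k in((c,'side'),(w,'wrist'))]; print([o[1] for o in ob],tri(ob))
            ~~~~~~~~~~~~~~~~~~~~~~~~~~~~^^^
IndexError: list index out of range
```

```bash
python3 - <<'E'
from ins import *
c=shot('side'); w=shot('wrist')
for k in('side','wrist'): print(k,manip.pinpoint(k,'pin_grip')[:1],manip.pinpoint(k,'ring_bow')[:1])
cv2.imwrite('pics/t.png',np.hstack([cv2.resize(c['pixels'][195:295,300:400],(400,400)),cv2.resize(w['pixels'][140:340,320:520],(400,400))]))
E
```

```text
side [{'uv': [360.0, 233.9], 'conf': 0.6}] [{'uv': [357.1, 256.0], 'conf': 0.65}]
wrist [{'uv': [415.6, 266.1], 'conf': 0.97}] [{'uv': [396.3, 231.4], 'conf': 0.81}]
```

View pics/t.png

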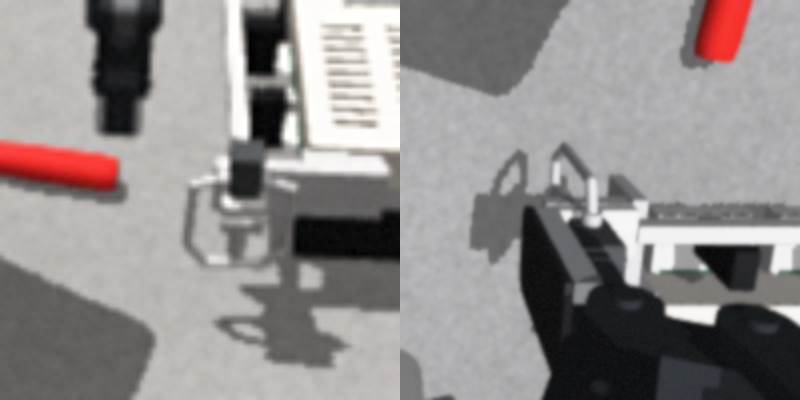

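The cross-wire is under the pin's tip: at (357,261) in the side picture against (358,261) expected for shut. The bar, modules and pin are in place.

```bash
python3 -c "
from rig import manip
print(manip.close_job(), manip.read_state()['time_s'])"
```

```text
the job is handed in; nothing more can be done
the job is handed in; nothing more can be done
```

The job is handed in; no verdict came back. By the forces and pictures, both modules present (there was no third) are home in the middle and right slots, the bar is shut, the linchpin is fully seated and its ring is closed over the tip; the only unplanned contact was a brief 16 N bump at the end of the ring sweep, probably a fingertip on the lug.

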